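# Pry the spring clip off the file press

## Robot

A 6-joint arm with a two-finger parallel gripper is mounted at the origin on the work surface. World frame = base frame: x ahead of the robot, y to its left, z up, the work surface at z = 0. Lengths are in mm, angles in degrees, forces in N, time in s.
With the tool pointing down it reaches from about 350 to 850 mm from the base axis. Payload 8.1 kg.
Tool frame: the origin (TCP) lies at the very end of the fingers, on their centre line; the grasp point (between the pads) lies 19 mm behind it; z points along the fingers, y is the line along which they close (so a half turn about z gives the same grasp; the last joint's range is limited). The gripper opens to 85 mm and grips with 20 to 120 N. Pads are 22 mm wide; open, the fingers measure 114 mm over their backs; the gripper's body (76 mm by 85 mm) begins 54 mm behind the grasp point. The pads swing forward as they close: fully open they stand 13 mm farther back than shut.
Start: joints at [65.867, 7.471, 85.268, -0, 87.261, -4.893], TCP at [197.693, 566.5, 231.292] pointing down, gripper open.
Joint ranges: [-169.43, 169.43], [-51.17, 129.36], [1.28, 143.12], [-76.62, 256.62], [0, 156.53], [-152.29, 152.29]. Speed limits (degrees/s): [136.94, 136.94, 159.86, 180, 180, 180].

## Interface

Orientations are given as [roll, pitch, yaw] about the fixed x, y, z axes, in that order (R = Rz(yaw) Ry(pitch) Rx(roll)).
In Python, from bench import * gives the robot as it stands.
- The arm moves only by the tool play_rows, never from a script. Its argument "increments" is a list of rows, each a list of 3 entries, a list of its own where there are three numbers: the gripper's target within -1 to 1 (fully open at 1, half-way at 0, shut at -1), then the shift along the tool's x, y, z in mm, then the turn about the tool's z in rad. A call has 1 to 12 rows; each row shifts and turns the commanded pose from where the row before left it, along the tool's axes as they then stand; what a row does not reach is not made up. A row lasts 1/12 s, in which the tool goes at most 41.7 mm and 7.16 degrees, less where a joint would pass 70% of its speed; a pose out of reach is approached as far as the arm can. A call is refused whole if a number of a shift passes 41.7 or a number of a turn 0.125, either way. A call with a gripper value outside its range is refused whole. The fingers move at their own pace and stop on an object; "force" is the grip in N (left out, the last holds). Time passes only in rows, so rows that do not move let the fingers close. It gives the time, the measured TCP pose, the force, the opening and the grip force at its end, in the units of the state.
- sense(): the state, without advancing time (a new reading comes with each control period).
- snapshot(name): name is "side" or "top" or "wrist"; returns a dict with "color" (384x512x3 uint8, red, green, blue), "intrinsics" (3x3 intrinsics, pixels), "k1" (the pictures are not rectified: a ray, as slopes to the right and down, at radius r is drawn at 1 + k1 r^2 times it, then the intrinsics apply), "world_from_camera" (4x4, takes a point from camera to world coordinates). Camera axes: x right, y down, z forward; pixel columns grow to the right and rows downward; lengths in mm; the calibration is good to about 2 mm. A picture is of the moment at which its call begins. There is no depth.
- hand_in(): hands the job in; it is judged then, once.
Trained networks look in a picture, given as the dict that the camera call returned (one of the last four; its "shot" number tells which), for a name from the list of things; names that differ only in an ending like _2 or _b are one class to them, and where a whole thing is asked for, a point or a joint stands for the part that bears it (a point fixed in the world has none). Each returns a list of dicts, best first, with "p" (0 to 1); they miss things now and then, are a little off and sometimes report something else, mostly with a low value. They report only what shows in the picture. A call takes as long as a camera call. They do not tell look-alikes from the thing itself.
- find_in(query, picture): "xyz" ([x, y, z] in mm, in the coordinates of the camera as it stood for that picture, good to about 4 mm: the middle of the surface that is visible of it).
- regions_of(query, picture): "mask" (384x512 bool, what is visible of it).
- pinpoint(query, picture): "xyz" ([x, y, z] in mm, in the coordinates of the camera as it stood for that picture, good to about 4 mm: a listed point, or the origin of a listed thing).
The state is a dict: "time": time; "joint_pos": joint angles; "qd": joint speeds; "joint_efforts": joint torques, N m; "tool_pos": TCP position; "tcp_rot": TCP orientation; "ft_force": force on the tool from outside, world axes, zero at the start; "wrist_torque": the same for the moment, N m; "finger_gap": finger opening in mm; "grip_force": force on a finger pad.
Only numpy, scipy, OpenCV 4.12 (cv2) and the standard library are available. Lean on these libraries where they do the work, as an engineer would, in place of code of your own. Each camera call takes 0.05 s, during which the arm holds its last target. There are 200 camera calls.

## Task

Open the file press: take the wedge from its blue stand and slide it down behind the bow of the spring clip, between bow and post, so that the wedge, not your fingers, forces the clip past the post. Then put the wedge back in its stand, and ease the loosened clip the rest of the way off and lay it flat in the green tray. Leave everything else where it is.

Things in the scene. Friction and masses are not known exactly. Their poses are not given: they have to be found in the camera images.
- press_post (a point): File binding press (fixed, 230 x 150 mm, brown files under a bare steel plate whose top is 78 mm above the table). Point on its post's axis at the plate's top; x runs from the post along the slot to the plate's long end, z up. Post 20 mm across, its brass head 28 mm across, 16 to 21 mm above the plate: it stops the seated clip from lifting. Plate: x -50 to 160, y -65 to 65 mm.
- press_slot (a point): Slot in the press's plate beside the post, under the clip's bow: this point is the centre of its mouth, at the plate's top, 32 mm along x from the post's axis. 40 mm long (x), 24 mm wide (y), 66 mm deep, open at the top. Axes as the press's.
- clip_tab (a point): Steel spring clip (loose, 120 g, 105 x 44 mm) lying flat on the plate round the post. Point: centre of its red tab, 40 long in x, 14 wide in y, 26 mm high, 13 mm above the clip's underside: grip across y from above. x points along the tab away from the post. Seated: 76 mm from the post's axis. At 101 mm or more it is clear of the post and its head and lifts freely.
- clip_bow (a point): Middle of the inner face of the clip's bow (cross bar 44 mm wide, 14 mm high), 7 mm above its underside, 50 mm behind the tab's centre. Seated it is 26 mm from the post's axis: a 12 mm gap to the post's head, open from above. Two sprung legs with round lugs catch behind the post: pushing the bow 6 to 8 mm along x (some 6 N) spreads them past it; 10 mm on, it no longer pulls back.
- wedge_grip (a point): Wedge tool (loose, 200 g, 150 mm long, upright, blade down). Point: centre of its orange handle (26 mm in x, 20 in y, 64 high; grip across y). Black collar 56 x 38 x 6 mm, underside 38 mm below. Then the steel blade, 80 mm long, 16 mm wide in y: upright back at x = -13.5 mm, sloped front facing +x; 5 mm thick at the tip, 27 mm at the collar (to x = 13.5 mm).
- wedge_tip (a point): Middle of the wedge's lower edge (tip), 118 mm below the handle's centre and 11 mm towards its back (-x). Axes as the wedge's. In the stand at the start the slope faces away from the robot, within 35 degrees. Between head and bow, with the tip 50 mm below the plate's top, the blade has moved the seated clip 10 to 14 mm. Blade, clip and post are smooth, lightly greased steel.
- stand_top (a point): The wedge's blue stand (fixed block 69 x 56 mm, 95 mm high, foot 110 x 90 mm). Point: centre of its pocket's mouth, on top; x along the pocket's long side. Pocket 39 mm in x, 26 in y, 87 deep. The wedge hangs in it by its collar: handle centre 38 mm above this point, axes alike or turned half round.
- tray_in (a point): Green tray (fixed, 210 mm in x, 160 mm in y, rim 30 mm high, walls 5 mm). Point: centre of its inner floor, 5 mm above the table.
- phone: Bystander: black phone 150 x 72 x 9 mm; origin at the centre of its underside. Loose.
- marker: Bystander: black marker 130 mm long, 14 mm thick; origin at the centre of its underside. Loose.
- stapler: Bystander: blue stapler 160 mm long, 50 mm high; origin at the centre of its underside. Loose.
- stamp: Bystander: dark wooden hand stamp, 44 mm across, 82 mm high; origin at the centre of its underside. Loose.
- mug: Bystander: white mug, 80 mm across, 95 mm high; origin at the centre of its underside. Loose.
- glue: Bystander: white glue bottle with orange cap, 56 mm across, 140 mm high; origin at the centre of its underside. Loose.
- clip: The same spring clip's own frame: origin on the axis that the post has when the clip is seated, at its underside, 76 mm behind the tab's centre; axes as the tab's.
- wedge: The same wedge's own frame: origin on the handle's axis at the height of the tip, 118 mm below the handle's centre.
Mind the look-alikes: they are no part of the job. What is shaped like the wedge but purple is not meant. Leave any yellow look-alike of the clip alone.

How it is judged:
By the outcome, as a careful person would: the job done as asked, in the order asked, and still so for the second after the job is handed in, with the robot touching nothing.
It also fails if it takes over 64 s, if anything falls off the work surface, if the arm or the gripper's body presses on something with over 40 N, if the wrist force passes 120 N, or if a joint passes its speed limit or range.

## Working session

There is one attempt and no reset: what is moved stays moved. The work goes in short steps, Python scripts to look and compute and a tool call to move; the robot and the scene stay as the last step left them, time stands still between calls to the robot, and variables do not carry over. Pictures are saved under pics/ and viewed, at most 11 in all, crops included, and the job is handed in when it is done.

Besides the shell and the picture viewer there is one more tool, called after ">>>" as name(argument=value, ...), one argument or row to a line, values as JSON. play_rows: Moves the arm, as the interface text tells. Its arguments: {"type":"object","properties":{"increments":{"type":"array","items":{"type":"array"}},"force":{"type":"number"}},"required":["increments"]}

```bash
mkdir -p pics; cat > h.py <<'E'
from bench import *
import numpy as np, cv2
def W(p,x):
    T=np.array(p["world_from_camera"]); return (T@np.append(np.array(x,float),1))[:3]
def save(p,n): cv2.imwrite("pics/"+n+".png",cv2.cvtColor(p["color"],cv2.COLOR_RGB2BGR))
def proj(p,w):
    T=np.linalg.inv(np.array(p["world_from_camera"])); c=T@np.append(np.array(w,float),1)
    s=c[:2]/c[2]; s=s*(1+p["k1"]*(s@s)); K=np.array(p["intrinsics"]); return K[:2,:2]@s+K[:2,2]
def ray(p,uv,z):
    K=np.array(p["intrinsics"]); d=cv2.undistortPoints(np.array([[uv]],float),K,np.array([p["k1"],0,0,0,0.]))[0,0]
    T=np.array(p["world_from_camera"]); r=T[:3,:3]@np.append(d,1); o=T[:3,3]; return o+r*(z-o[2])/r[2]
E
python3 - <<'E'
from h import *
print(sense())
ps={n:snapshot(n) for n in("side","top","wrist")}
cv2.imwrite("pics/a.png",cv2.resize(cv2.cvtColor(np.vstack([np.hstack([ps["top"]["color"],ps["side"]["color"]])]),cv2.COLOR_RGB2BGR),(800,300)))
for n in("top","side"):
  p=ps[n]; save(p,n+"0")
  for q in "press_post press_slot clip_tab clip_bow wedge_grip wedge_tip stand_top tray_in phone marker stapler stamp mug glue".split():
    for r in pinpoint(q,p)[:3]:
        if r["p"]>.2: w=W(p,r["xyz"]); print(n,q,round(r["p"],2),w.round(),proj(p,w).round())
E
```

```text
{'time': 0.0, 'joint_pos': array([ 6.58668306e+01,  7.51544353e+00,  8.53305512e+01,  1.39780849e-04,
        8.72625804e+01, -4.89316749e+00]), 'qd': array([ 0.04216753, -0.01024104,  0.01692588,  0.10313825, -0.01570546,
       -0.00538118]), 'joint_efforts': array([-5.93893310e-04, -5.69443381e+01, -5.00524735e+01, -4.33062405e-04,
        1.60005817e-02, -1.55741992e-05]), 'tool_pos': array([197.46246128, 565.97690554, 230.22876078]), 'tcp_rot': array([-1.79891832e+02, -9.40035036e-03,  1.60759982e+02]), 'ft_force': array([-0.23907315, -0.11595785, -0.06976782]), 'wrist_torque': array([0.0484128 , 0.04878942, 0.02858059]), 'grip_force': 0.0, 'finger_gap': 85.09291590771403}
top press_post 0.85 [536.  11.  76.] [250. 183.]
top press_slot 0.87 [571.  10.  81.] [251. 171.]
top clip_tab 0.69 [390. -37.  11.] [267. 233.]
top clip_tab 0.46 [611.  11.  91.] [250. 157.]
top clip_bow 0.71 [352. -72.   3.] [278. 245.]
top clip_bow 0.57 [564.  15.  85.] [249. 173.]
top wedge_grip 0.89 [ 297. -307.   17.] [356. 262.]
top wedge_grip 0.51 [ 435. -294.  129.] [358. 214.]
top wedge_tip 0.72 [ 18
[... 792 characters left out ...]
11.   8.  93.] [287. 192.]
side clip_bow 0.94 [557.  10.  86.] [266. 197.]
side clip_bow 0.71 [352. -73.   8.] [197. 255.]
side wedge_grip 0.66 [ 434. -295.  134.] [251. 287.]
side wedge_grip 0.63 [ 293. -309.   15.] [188. 341.]
side wedge_tip 0.68 [ 176. -299.   32.] [130. 345.]
side stand_top 0.71 [ 430. -295.   95.] [250. 299.]
side tray_in 0.63 [410. 307.   3.] [195. 166.]
side phone 0.82 [775. 150.   1.] [320. 177.]
side marker 0.71 [774.   5.   4.] [340. 207.]
side stapler 0.58 [ 772. -209.    3.] [374. 263.]
side stamp 0.72 [536.   9.  74.] [259. 202.]
side stamp 0.71 [689. 197.  -4.] [289. 174.]
side mug 0.64 [703. 358.  -4.] [277. 145.]
side glue 0.71 [ 670. -371.   -3.] [365. 329.]
```

View pics/top0.png

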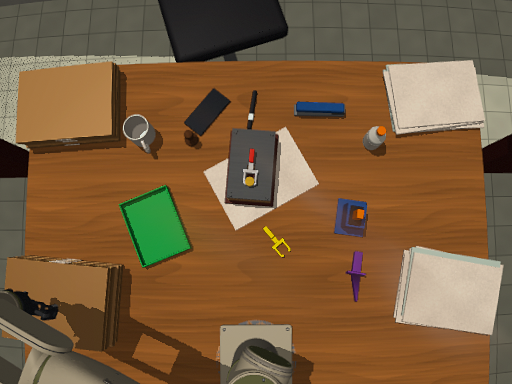

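View pics/side0.png

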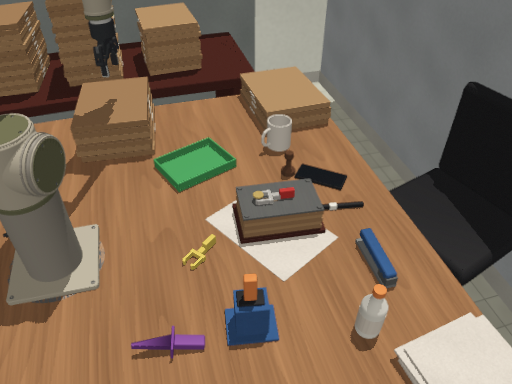

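Candidates. Clip: (250,165) steel with red tab on the press, and yellow at (275,240). The red-tabbed one on the post is meant. Wedge: orange handle in the blue stand at (358,214), and purple at (356,275). The orange one is meant. One enlarged crop will confirm both.

```bash
python3 - <<'E'
from h import *
t=cv2.imread("pics/top0.png"); s=cv2.imread("pics/side0.png")
f=lambda im,u,v,r=40:cv2.resize(im[v-r:v+r,u-r:u+r],(390,290),interpolation=cv2.INTER_CUBIC)
def f(im,u,v,rx=40,ry=30): return cv2.resize(im[v-ry:v+ry,u-rx:u+rx],(400,300),interpolation=cv2.INTER_CUBIC)
cv2.imwrite("pics/crop1.png",np.vstack([np.hstack([f(t,352,217),f(t,252,168,52,39)]),np.hstack([f(s,250,305,52,39),f(s,278,200)])]))
p=snapshot("wrist"); T=np.array(p["world_from_camera"]); st=sense()
print(T.round(3),st["tool_pos"],p["intrinsics"],p["k1"])
from scipy.spatial.transform import Rotation as R
Rt=R.from_euler("xyz",st["tcp_rot"],degrees=True).as_matrix()
print("cam in tool",Rt.T@(T[:3,3]-st["tool_pos"]),"\n",(Rt.T@T[:3,:3]).round(3))
E
```

```text
[[ 3.29000e-01  8.94000e-01  3.06000e-01  1.19345e+02]
 [ 9.44000e-01 -3.11000e-01 -1.05000e-01  5.94439e+02]
 [ 1.00000e-03  3.24000e-01 -9.46000e-01  3.73625e+02]
 [ 0.00000e+00  0.00000e+00  0.00000e+00  1.00000e+00]] [197.66875641 566.48618009 231.27666711] [[296.46806433   0.         257.19967328]
 [  0.         296.46806433 189.50031912]
 [  0.           0.           1.        ]] -0.05361658462299989
cam in tool [  83.16636985    0.57126393 -142.34472467] 
 [[ 0.001 -0.946 -0.324]
 [ 1.     0.     0.001]
 [-0.001 -0.324  0.946]]
```

View pics/crop1.png

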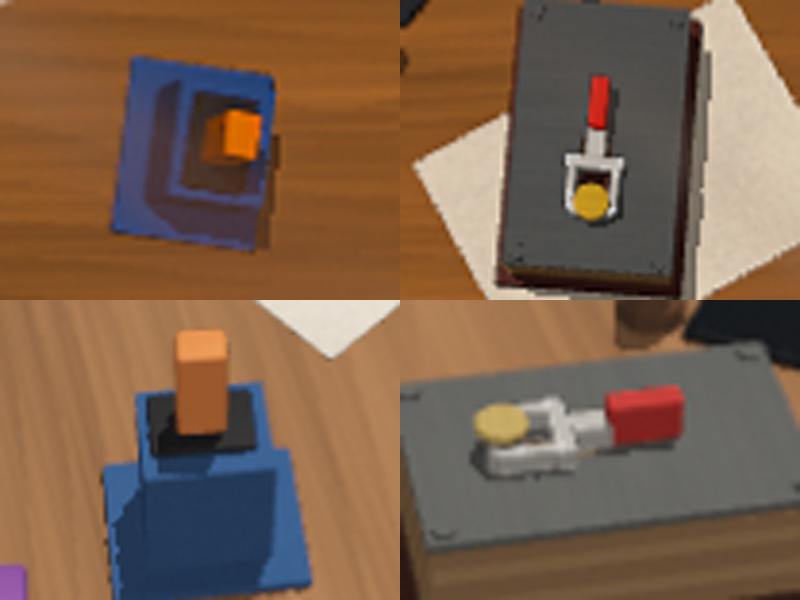

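The crop confirms it: the orange handle with black collar sits in the blue stand (top left and bottom left), and the steel clip with the red tab sits under the brass head (top right and bottom right). Both are yawed a few degrees negative. Next I move over the press for a close look.

>>> play_rows(
  increments=[
    [1, [0, 0, 0], -0.089],
    [1, [0, 0, 0], -0.089],
    [1, [0, 0, 0], -0.088],
    [1, [-22, -29.5, -1.5], 0],
    [1, [-22, -29.5, -1.5], 0],
    [1, [-22, -29.5, -1.5], 0],
    [1, [-22, -29.5, -1.5], 0],
    [1, [-22, -29.5, -1.5], 0],
    [1, [-22, -29.5, -1.5], 0],
    [1, [-22, -29.5, -1.5], 0],
    [1, [-22, -29.5, -1.5], 0],
    [1, [-22, -29.5, -1.5], 0],
  ],
)

```text
time: 2.6
tool_pos: [377.3, 286.3, 245.1]
tcp_rot: [180.0, 0.0, 176.0]
ft_force: [1.3, -0.2, -0.5]
finger_gap: 84.9
grip_force: 0.0
```

>>> play_rows(
  increments=[
    [1, [-22, -29.5, -1.5], 0],
    [1, [-22, -29.5, -1.5], 0],
    [1, [-22, -29.5, -1.5], 0],
    [1, [-22, -29.5, -1.5], 0],
    [1, [-22, -29.5, -1.5], 0],
    [1, [-22, -29.5, -1.5], 0],
    [1, [-22, -29.5, -1.5], 0],
    [1, [-22, -29.5, -1.5], 0],
    [1, [-22, -29.5, -1.5], 0],
    [1, [0, 0, 0], 0],
    [1, [0, 0, 0], 0],
  ],
)

```text
time: 3.52
tool_pos: [556.2, 7.4, 258.0]
tcp_rot: [180.0, -0.0, 175.8]
ft_force: [-0.4, -0.2, -0.1]
finger_gap: 85.3
grip_force: 0.0
```

```bash
python3 - <<'E'
from h import *
p=snapshot("wrist"); save(p,"w1"); s=sense(); print(s["time"],s["tool_pos"],s["tcp_rot"])
import pickle; pickle.dump(p,open("w1.pkl","wb"))
for q in "press_post press_slot clip_tab clip_bow".split():
    for r in pinpoint(q,p)[:2]:
        if r["p"]>.2: w=W(p,r["xyz"]); print(q,round(r["p"],2),w.round(1),proj(p,w).round())
E
```

```text
3.5667 [555.65287771   8.68569744 257.98326336] [ 1.79978654e+02 -4.77804667e-02  1.75903419e+02]
press_post 0.57 [529.8  16.9  77.5] [263. 142.]
press_slot 0.65 [565.3  12.5  76. ] [262. 174.]
clip_tab 0.81 [391.7 -42.9  14.5] [203.  20.]
clip_tab 0.62 [610.5   7.7  90.5] [260. 215.]
clip_bow 0.77 [557.6  12.3  83.4] [261. 169.]
```

View pics/w1.png

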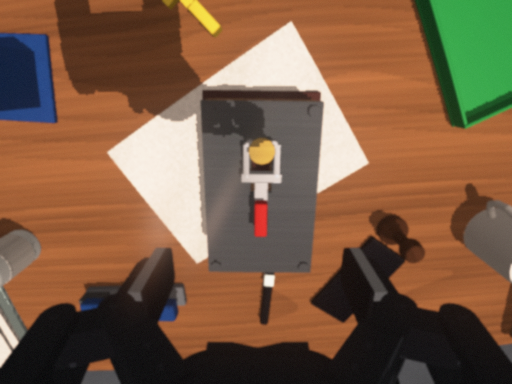

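The wrist view shows the plate corners at about (203,99), (322,100), (311,272) and (209,271), the brass head at (262,152) and the red tab at (261,218). I'll fit the press pose from these.

```bash
python3 - <<'E'
from h import *
import pickle
p=pickle.load(open("w1.pkl","rb"))
im=p["color"].astype(int); hsv=cv2.cvtColor(p["color"],cv2.COLOR_RGB2HSV)
px=[(203,99),(322,100),(311,272),(209,271)]
C=np.array([ray(p,u,78)[:2] for u in px]); print(C.round(1))
L=np.array([[-50,-65],[-50,65],[160,65],[160,-65]],float)
a=C-C.mean(0); b=L-L.mean(0); U,S,V=np.linalg.svd(b.T@a); R=(U@V).T; yaw=np.degrees(np.arctan2(R[1,0],R[0,0])); print("yaw",yaw,"post",C.mean(0)-R@L.mean(0))
roi=np.zeros(im.shape[:2],bool); roi[120:250,220:300]=1
red=roi&(im[...,0]>150)&(im[...,1]<70); br=roi&(hsv[...,0]>12)&(hsv[...,0]<30)&(hsv[...,1]>100)
for n,m,z in(("red",red,104),("brass",br,99)):
    v,u=np.nonzero(m); print(n,m.sum(),u.mean(),v.mean(),u.min(),u.max(),v.min(),v.max(),ray(p,(u.mean(),v.mean()),z).round(1))
    r=cv2.minAreaRect(np.stack([u,v],1).astype(np.float32)); print(r)
    q=cv2.boxPoints(r); print([ray(p,c,z)[:2].round(1) for c in q])
E
```

```text
[[479.4 -43.1]
 [489.3  81.2]
 [699.5  66.8]
 [688.4 -63. ]]
yaw -4.6898821100460015 post [534.31895949  15.01253224]
red 396 260.5631313131313 219.86111111111111 255 267 204 236 [609.8   8.  104. ]
((261.0, 220.0), (32.0, 12.0), 90.0)
[array([590.7,   3.4]), array([591.6,  16.2]), array([630. ,  13.9]), array([6.291e+02, 5.000e-01])]
brass 592 261.5489864864865 151.4814189189189 249 274 138 185 [535.2  14.2  99. ]
((261.5, 161.5), (47.0, 25.0), 90.0)
[array([520.4,   2.5]), array([522.3,  27.8]), array([572.4,  25.1]), array([570.5,  -1.6])]
```

>>> play_rows(
  increments=[
    [1, [0, 0, -15], 0],
    [1, [12, -30, -5], 0],
    [1, [12, -35, 0], 0],
    [1, [12, -35, 0], 0],
    [1, [12, -35, 0], 0],
    [1, [12, -35, 0], 0],
    [1, [12, -35, 0], 0],
    [1, [12, -35, 0], 0],
    [1, [12, -35, 0], 0],
    [1, [12, -32, 0], 0],
    [1, [0, 0, 0], 0],
    [1, [0, 0, 0], 0],
  ],
)

```text
time: 4.77
tool_pos: [426.0, -290.0, 278.4]
tcp_rot: [-180.0, 0.0, 175.9]
ft_force: [0.2, 0.4, 0.5]
finger_gap: 85.8
grip_force: 0.0
```

```bash
python3 - <<'E'
from h import *
p=snapshot("wrist"); save(p,"w2"); s=sense(); print(s["time"],s["tool_pos"],s["tcp_rot"])
import pickle; pickle.dump(p,open("w2.pkl","wb"))
for q in "wedge_grip stand_top".split():
    for r in pinpoint(q,p)[:2]:
        if r["p"]>.2: w=W(p,r["xyz"]); print(q,round(r["p"],2),w.round(1),proj(p,w).round())
E
```

```text
4.8167 [ 426.58307622 -289.01320469  278.42545893] [1.79980085e+02 2.10468371e-02 1.75971860e+02]
wedge_grip 0.92 [ 434.7 -293.8  138.3] [253. 185.]
wedge_grip 0.66 [ 294.2 -310.2    9.9] [233.  50.]
```

View pics/w2.png

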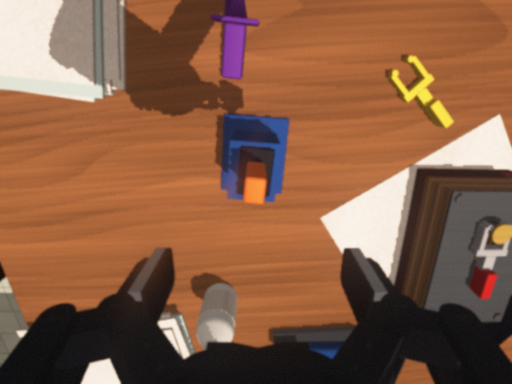

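The view shows the orange handle top at about (255,183), the stand foot corners near (224,114) and (288,118), and the purple look-alike away at (233,45).

```bash
python3 - <<'E'
from h import *
import pickle
p=pickle.load(open("w2.pkl","rb"))
im=p["color"]; hsv=cv2.cvtColor(im,cv2.COLOR_RGB2HSV)
m=(hsv[...,0]>2)&(hsv[...,0]<16)&(hsv[...,1]>200)&(hsv[...,2]>150); m[:155]=0;m[215:]=0;m[:,:235]=0;m[:,275:]=0
c=im[150:210,225:295]
cv2.imwrite("pics/w2c.png",cv2.cvtColor(cv2.resize(im[108:212,210:300],(690,798*600//798),interpolation=cv2.INTER_CUBIC),cv2.COLOR_RGB2BGR))
v=hsv[...,2]
for y in range(158,208,4): print(y,[tuple(im[y,x]) and "%d/%d"%(im[y,x,0],im[y,x,2]) for x in range(238,272,3)])
E
```

```text
158 ['50/66', '53/33', '56/36', '57/35', '54/36', '48/30', '45/30', '53/43', '57/48', '56/47', '58/50', '56/50']
162 ['56/61', '59/36', '60/35', '85/35', '112/36', '108/32', '102/27', '89/26', '79/35', '57/43', '57/47', '54/50']
166 ['64/59', '67/37', '66/38', '112/36', '126/34', '125/31', '125/30', '123/26', '123/26', '90/39', '57/46', '54/58']
170 ['72/56', '71/38', '68/35', '119/37', '127/34', '125/31', '124/27', '126/27', '125/27', '99/33', '55/45', '50/67']
174 ['74/50', '72/37', '75/35', '126/33', '126/29', '126/29', '126/28', '126/27', '126/26', '109/31', '58/46', '52/88']
178 ['82/67', '76/41', '101/33', '223/49', '231/49', '228/47', '218/42', '206/39', '193/37', '147/36', '59/44', '53/105']
182 ['83/50', '80/48', '143/41', '243/56', '248/60', '248/63', '249/66', '248/66', '248/67', '229/49', '62/44', '53/122']
186 ['81/47', '76/43', '161/38', '246/60', '249/62', '249/63', '248/63', '248/64', '249/69', '214/47', '58/48', '56/136']
190 ['79/46', '73/42', '187/44', '247/55', '249/60', '249/62', '249/64', '248/64', '248/63', '173/43', '56/57', '57/145']
194 ['77/115', '70/96', '208/48', '248/57', '248/59', '249/61', '249/63', '249/63', '248/60', '140/43', '52/70', '58/148']
198 ['91/132', '88/128', '224/50', '248/56', '249/57', '249/59', '249/62', '249/63', '244/57', '99/134', '60/150', '60/151']
202 ['174/61', '175/62', '191/53', '229/52', '234/51', '239/54', '244/55', '246/58', '238/56', '159/73', '152/87', '148/92']
206 ['173/58', '171/59', '167/57', '167/57', '168/56', '166/59', '165/57', '164/56', '162/55', '161/55', '162/56', '161/56']
```

View pics/w2c.png

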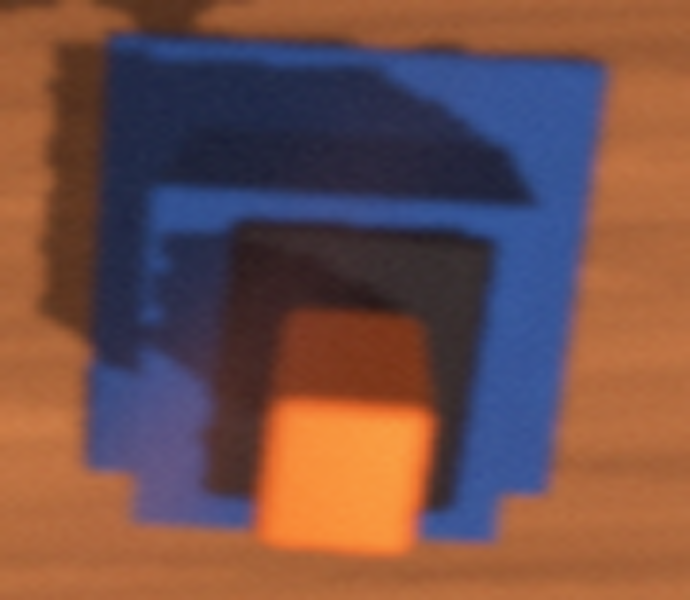

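The crop shows the handle top with corners (246,178), (267,178), (264,204) and (244,202), and the collar around it. I'll fit the wedge pose from both.

```bash
python3 - <<'E'
from h import *
import pickle
p=pickle.load(open("w2.pkl","rb"))
def fit(cs,z,lx,ly):
    C=np.array([ray(p,(210+a/7.667-.5,108+b/5.769-.5),z)[:2] for a,b in cs])
    L=np.array([[-lx,-ly],[-lx,ly],[lx,ly],[lx,-ly]])/2
    a=C-C.mean(0); U,S,V=np.linalg.svd(L.T@a); R=(U@V).T
    e=np.linalg.norm(C-np.roll(C,-1,0),axis=1)
    print(C.mean(0).round(1),"yaw",np.degrees(np.arctan2(R[1,0],R[0,0])).round(1),e.round(1))
fit([(275,402),(435,405),(413,552),(258,545)],165,26,20)
fit([(235,222),(495,240),(455,508),(207,492)],101,56,38)
fit([(108,36),(606,65),(548,494),(88,466)],8,110,90)
E
```

```text
[ 431. -292.] yaw -8.6 [18.8 24.7 18.8 24. ]
[ 431.  -292.1] yaw -9.4 [37.1 54.1 37.2 54.2]
[ 432.2 -294.8] yaw -8.4 [ 88.7 108.   88.7 107.1]
```

>>> play_rows(
  force=90,
  increments=[
    [1, [-4, -2, 20], 0.083],
    [1, [-1.5, -0.7, 25], 0],
    [1, [0, 0, 30], 0],
    [1, [0, 0, 30], 0],
    [1, [0, 0, 30], 0],
    [1, [0, 0, 20], 0],
    [1, [0, 0, 9.5], 0],
    [1, [0, 0, 0], 0],
    [-1, [0, 0, 0], 0],
    [-1, [0, 0, 0], 0],
    [-1, [0, 0, 0], 0],
    [-1, [0, 0, 0], 0],
  ],
)

```text
time: 5.92
tool_pos: [432.8, -293.4, 115.6]
tcp_rot: [-179.9, 0.1, 171.3]
ft_force: [0.5, -0.1, -0.2]
finger_gap: 38.8
grip_force: 0.0
```

>>> play_rows(
  increments=[
    [-1, [0, 0, 0], 0],
    [-1, [0, 0, 0], 0],
    [-1, [0, 0, 0], 0],
    [-1, [0, 0, 0], 0],
  ],
)

```text
time: 6.25
tool_pos: [432.4, -293.4, 115.0]
tcp_rot: [-179.9, 0.1, 171.2]
ft_force: [-0.0, 0.5, 5.3]
finger_gap: 18.9
grip_force: 88.7
```

>>> play_rows(
  increments=[
    [-1, [0, 0, -8], 0],
    [-1, [0, 0, -18], 0],
    [-1, [0, 0, -30], 0],
    [-1, [0, 0, -34], 0],
    [-1, [0, 0, -34], 0],
    [-1, [0, 0, -26], 0],
    [-1, [0, 0, 0], -0.072],
    [-1, [-6, 17, 0], 0],
    [-1, [-11, 32, 0], 0],
    [-1, [-11, 32, 0], 0],
    [-1, [-11, 32, 0], 0],
    [-1, [-11, 32, 0], 0],
  ],
)

```text
time: 7.25
tool_pos: [493.2, -150.8, 263.8]
tcp_rot: [180.0, -0.0, 175.3]
ft_force: [0.5, -0.8, -1.4]
finger_gap: 19.3
grip_force: 88.1
```

>>> play_rows(
  increments=[
    [-1, [-11, 32, 0], 0],
    [-1, [-11, 32, 0], 0],
    [-1, [-11, 32, 0], 0],
    [-1, [-11, 32, 0], 0],
    [-1, [-10, 28, 0], 0],
    [-1, [-4.5, 14.5, 0], 0],
    [-1, [0, 0, 20], 0],
    [-1, [0, 0, 0], 0],
    [-1, [0, 0, 0], 0],
    [-1, [0, 0, 0], 0],
  ],
)

```text
time: 8.08
tool_pos: [565.0, 12.5, 244.0]
tcp_rot: [-180.0, -0.1, 175.3]
ft_force: [0.2, 1.2, -1.4]
finger_gap: 19.0
grip_force: 88.3
```

```bash
python3 - <<'E'
from h import *
p=snapshot("wrist"); q=snapshot("side"); s=sense(); print(s["time"],s["tool_pos"],s["tcp_rot"],s["ft_force"])
a=cv2.resize(q["color"][110:230,190:350],(800,600),interpolation=cv2.INTER_CUBIC)
a=np.hstack([cv2.resize(p["color"],(400,300)),cv2.resize(q["color"][110:230,190:350],(400,300),interpolation=cv2.INTER_CUBIC)])
cv2.imwrite("pics/w3.png",cv2.cvtColor(a,cv2.COLOR_RGB2BGR))
for n,i in(("wrist",p),("side",q)):
 for k in("wedge_tip","wedge_grip","press_post","press_slot","clip_bow"):
  for r in pinpoint(k,i)[:1]: print(n,k,round(r["p"],2),W(i,r["xyz"]).round(1))
E
```

```text
8.1833 [565.56965833  12.24799521 244.80014817] [-1.79994521e+02  5.80657545e-02  1.75306428e+02] [ 0.73511048  0.00662905 -1.67932912]
wrist wedge_tip 0.57 [552.2  17.3 145.7]
wrist wedge_grip 0.71 [565.7  10.9 266.9]
wrist press_post 0.83 [533.2  17.2  81.2]
wrist press_slot 0.77 [566.8  12.6  78. ]
wrist clip_bow 0.95 [561.5  10.   86.5]
side wedge_tip 0.94 [550.3  17.8 138.2]
side wedge_grip 0.96 [567.5   8.6 264. ]
side press_post 0.81 [536.1   8.9  75.2]
side press_slot 0.63 [567.8   8.3  76.2]
side clip_bow 0.86 [557.4  11.1  84.1]
```

View pics/w3.png

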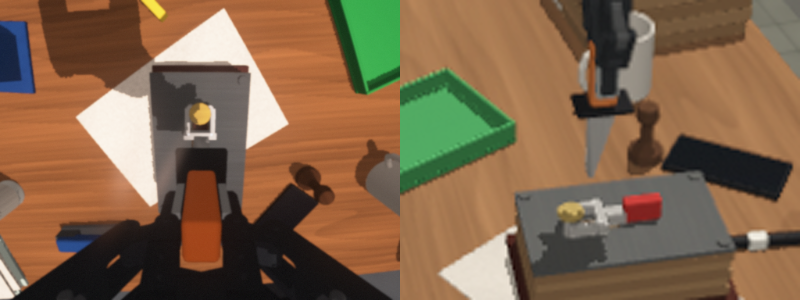

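>>> play_rows(
  increments=[
    [-1, [-0.5, 0, 18], 0],
    [-1, [0, 0, 18], 0],
    [-1, [0, 0, 6], 0],
    [-1, [0, 0, 4], 0],
    [-1, [0, 0, 4], 0],
    [-1, [0, 0, 4], 0],
    [-1, [0, 0, 3], 0],
    [-1, [0, 0, 0], 0],
    [-1, [0, 0, 0], 0],
    [-1, [0, 0, 0], 0],
  ],
)

```text
time: 9.52
tool_pos: [566.2, 12.9, 187.4]
tcp_rot: [180.0, 0.0, 175.4]
ft_force: [0.3, 0.2, -2.0]
finger_gap: 19.4
grip_force: 88.3
```

```bash
python3 - <<'E'
from h import *
p=snapshot("wrist"); q=snapshot("side"); s=sense(); print(s["time"],s["tool_pos"],s["tcp_rot"],s["ft_force"],s["wrist_torque"])
a=np.hstack([cv2.resize(p["color"][110:230,180:340],(400,300),interpolation=cv2.INTER_CUBIC),cv2.resize(q["color"][165:225,220:300],(400,300),interpolation=cv2.INTER_CUBIC)])
cv2.imwrite("pics/w4.png",cv2.cvtColor(a,cv2.COLOR_RGB2BGR))
E
```

```text
9.6167 [566.15130412  12.90268975 187.29307622] [1.79999967e+02 4.31263621e-02 1.75370279e+02] [-0.95244517 -0.57585614 -3.10073313] [ 0.02733601 -0.00399893 -0.04069133]
```

View pics/w4.png

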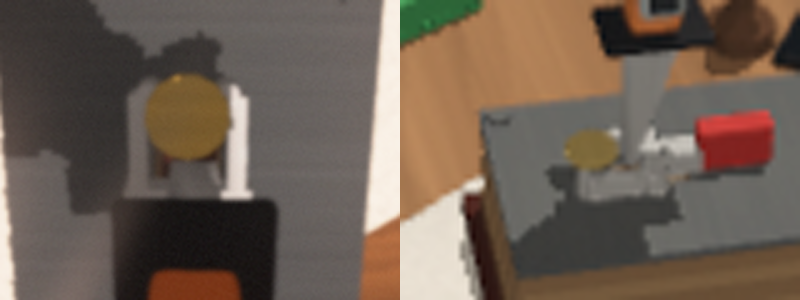

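The blade tip is in the gap between the head and the bow, with no contact force. Now I feel for the head by moving towards the post.

>>> play_rows(
  increments=[
    [-1, [1, 0, 0], 0],
    [-1, [1, 0, 0], 0],
    [-1, [0, 0, 0], 0],
    [-1, [0, 0, 0], 0],
  ],
)

```text
time: 9.95
tool_pos: [563.8, 13.1, 186.9]
tcp_rot: [-180.0, 0.0, 175.4]
ft_force: [0.2, -0.3, -2.4]
finger_gap: 18.7
grip_force: 88.3
```

>>> play_rows(
  increments=[
    [-1, [1, 0, 0], 0],
    [-1, [0, 0, 0], 0],
    [-1, [0, 0, 0], 0],
  ],
)

```text
time: 10.2
tool_pos: [562.9, 13.2, 186.8]
tcp_rot: [-180.0, 0.0, 175.4]
ft_force: [0.2, 0.6, -2.0]
finger_gap: 19.1
grip_force: 88.3
```

>>> play_rows(
  increments=[
    [-1, [1, 0, 0], 0],
    [-1, [0, 0, 0], 0],
    [-1, [0, 0, 0], 0],
  ],
)

```text
time: 10.45
tool_pos: [562.4, 13.2, 187.1]
tcp_rot: [180.0, 0.1, 175.4]
ft_force: [3.4, -0.3, -1.7]
finger_gap: 19.3
grip_force: 88.2
```

Contact with the head shows at TCP x of about 562.3. I back off slightly and descend.

>>> play_rows(
  increments=[
    [-1, [-0.8, 0, 0], 0],
    [-1, [0, 0, 4], 0],
    [-1, [0, 0, 4], 0],
    [-1, [0, 0, 4], 0],
    [-1, [0, 0, 4], 0],
    [-1, [0, 0, 4], 0],
    [-1, [0, 0, 0], 0],
  ],
)

```text
time: 11.03
tool_pos: [562.5, 13.2, 165.6]
tcp_rot: [-180.0, -0.0, 175.4]
ft_force: [3.4, -0.3, -3.0]
finger_gap: 19.0
grip_force: 88.3
```

>>> play_rows(
  increments=[
    [-1, [0, 0, 4], 0],
    [-1, [0, 0, 4], 0],
    [-1, [0, 0, 4], 0],
    [-1, [0, 0, 4], 0],
    [-1, [0, 0, 0], 0],
  ],
)

```text
time: 11.45
tool_pos: [562.5, 13.2, 149.8]
tcp_rot: [-180.0, -0.0, 175.4]
ft_force: [4.0, -0.2, -3.1]
finger_gap: 19.3
grip_force: 88.3
```

>>> play_rows(
  increments=[
    [-1, [0, 0, 4], 0],
    [-1, [0, 0, 4], 0],
    [-1, [0, 0, 4], 0],
    [-1, [0, 0, 4], 0],
    [-1, [0, 0, 0], 0],
  ],
)

```text
time: 11.87
tool_pos: [562.6, 13.2, 133.7]
tcp_rot: [-180.0, -0.0, 175.4]
ft_force: [3.6, -0.6, -2.2]
finger_gap: 18.9
grip_force: 88.3
```

```bash
python3 - <<'E'
from h import *
p=snapshot("side"); s=sense(); print(s["time"],s["tool_pos"],s["tcp_rot"],s["ft_force"],s["wrist_torque"],s["finger_gap"])
for k in("clip_bow","clip_tab"):
  for r in pinpoint(k,p)[:2]: print(k,round(r["p"],2),W(p,r["xyz"]).round(1))
E
```

```text
11.9167 [562.68964569  13.15823181 134.15004714] [-1.79997206e+02 -9.38112242e-03  1.75369290e+02] [ 2.97136161 -0.5864452  -2.12242288] [-0.08178533 -0.74295735  0.04199227] 18.92075261300608
clip_bow 0.71 [351.8 -71.7   9.1]
clip_bow 0.54 [575.3   9.4  86.8]
clip_tab 0.74 [387.3 -39.5  15.1]
clip_tab 0.59 [627.1   4.3  92.9]
```

>>> play_rows(
  increments=[
    [-1, [0, 0, 4], 0],
    [-1, [0, 0, 3.5], 0],
    [-1, [0, 0, 2.5], 0],
    [-1, [0, 0, 0], 0],
    [-1, [0, 0, 0], 0],
    [-1, [0, 0, 0], 0],
  ],
)

```text
time: 12.52
tool_pos: [562.7, 13.2, 124.8]
tcp_rot: [-180.0, -0.0, 175.4]
ft_force: [3.6, -0.6, -2.4]
finger_gap: 19.1
grip_force: 88.3
```

```bash
python3 - <<'E'
from h import *
p=snapshot("side"); s=sense(); print(s["time"],s["tool_pos"],s["ft_force"])
q=snapshot("top")
def red(p):
    im=p["color"].astype(int); m=(im[...,0]>120)&(im[...,1]<70)&(im[...,2]<70); n,l,st,c=cv2.connectedComponentsWithStats(m.astype(np.uint8)); print([(st[i].tolist(),c[i].round(1).tolist(),ray(p,c[i],98).round(1).tolist()) for i in range(1,n) if st[i][4]>30])
red(p);red(q)
im=cv2.cvtColor(cv2.imread("pics/side0.png"),cv2.COLOR_BGR2RGB); p2=dict(p);p2["color"]=im;red(p2)
im=cv2.cvtColor(cv2.imread("pics/top0.png"),cv2.COLOR_BGR2RGB); p2=dict(q);p2["color"]=im;red(p2)
E
```

```text
12.5667 [562.70053382  13.17419797 124.85930125] [ 3.68562089  0.14987908 -1.89416969]
[([286, 187, 15, 11, 131], [293.4, 192.1], [625.9, -3.7, 98.0])]
[]
[([279, 188, 16, 10, 133], [286.7, 192.4], [608.9, -0.1, 98.0])]
[([249, 149, 5, 13, 59], [251.1, 155.1], [613.8, 7.8, 98.0])]
```

The clip has moved about 16 mm. Next I withdraw the wedge and take it back to the stand.

>>> play_rows(
  increments=[
    [-1, [0, 0, -5], 0],
    [-1, [0, 0, -12], 0],
    [-1, [0, 0, -25], 0],
    [-1, [0, 0, -35], 0],
    [-1, [0, 0, -35], 0],
    [-1, [0, 0, -28], 0],
    [-1, [0, 0, 0], 0.073],
    [-1, [4, -16, 0], 0],
    [-1, [8, -32, 0], 0],
    [-1, [8, -32, 0], 0],
    [-1, [8, -32, 0], 0],
    [-1, [8, -32, 0], 0],
  ],
)

```text
time: 13.62
tool_pos: [503.5, -124.3, 264.6]
tcp_rot: [180.0, -0.1, 171.2]
ft_force: [0.2, 0.5, -2.7]
finger_gap: 18.8
grip_force: 88.3
```

>>> play_rows(
  increments=[
    [-1, [8, -32, 0], 0],
    [-1, [8, -32, 0], 0],
    [-1, [8, -32, 0], 0],
    [-1, [8, -32, 0], 0],
    [-1, [8, -32, 0], 0],
    [-1, [5, -16, 0], 0],
    [-1, [0, 0, 0], 0],
    [-1, [0, 0, 0], 0],
    [-1, [0, 0, 0], 0],
  ],
)

```text
time: 14.37
tool_pos: [433.5, -289.8, 264.6]
tcp_rot: [179.9, -0.0, 171.2]
ft_force: [0.4, -0.4, -1.9]
finger_gap: 19.0
grip_force: 88.4
```

```bash
python3 - <<'E'
from h import *
s=sense(); print(s["time"],s["tool_pos"],s["tcp_rot"])
y=np.radians(s["tcp_rot"][2]); d=np.array([432.4,-293.4])-s["tool_pos"][:2]; print("tool dx,dy",d@[np.cos(y),np.sin(y)],d@[np.sin(y),-np.cos(y)])
p=snapshot("side"); q=snapshot("wrist")
for k in("wedge_tip","stand_top"):
  for i in(p,q):
    for r in pinpoint(k,i)[:2]: print(k,round(r["p"],2),W(i,r["xyz"]).round(1))
E
```

```text
14.3667 [ 433.54273894 -289.81200432  264.5932459 ] [ 1.79936913e+02 -4.48385072e-02  1.71182407e+02]
tool dx,dy 0.5792320619940899 -3.7207600754790935
wedge_tip 0.94 [ 177.1 -300.3   31.8]
wedge_tip 0.7 [ 420.4 -282.4  160.6]
wedge_tip 0.63 [ 421.  -286.2  168.3]
stand_top 0.73 [ 429.9 -298.    93.2]
stand_top 0.69 [552.1  17.   75.9]
stand_top 0.8 [ 430.  -292.2   94.8]
```

>>> play_rows(
  increments=[
    [-1, [0.6, -3.7, 15], 0],
    [-1, [0, 0, 30], 0],
    [-1, [0, 0, 20], 0],
    [-1, [0, 0, 10], 0],
    [-1, [0, 0, 10], 0],
    [-1, [0, 0, 15], 0],
    [-1, [0, 0, 20], 0],
    [-1, [0, 0, 15], 0],
    [-1, [0, 0, 9], 0],
    [-1, [0, 0, 3], 0],
    [-1, [0, 0, 0], 0],
    [-1, [0, 0, 0], 0],
  ],
)

```text
time: 15.67
tool_pos: [433.1, -294.6, 119.0]
tcp_rot: [-180.0, 0.1, 171.2]
ft_force: [-0.8, 0.2, -1.4]
finger_gap: 19.0
grip_force: 88.5
```

>>> play_rows(
  increments=[
    [-1, [0, 0, 1.5], 0],
    [-1, [0, 0, 1], 0],
    [-1, [0, 0, 0], 0],
    [-1, [0, 0, 0], 0],
  ],
)

```text
time: 16.0
tool_pos: [432.6, -294.3, 115.7]
tcp_rot: [-180.0, 0.0, 171.2]
ft_force: [0.5, -0.2, -1.9]
finger_gap: 19.2
grip_force: 88.5
```

>>> play_rows(
  increments=[
    [-1, [0, 0, 0.5], 0],
    [-1, [0, 0, 0], 0],
    [-1, [0, 0, 0], 0],
  ],
)

```text
time: 16.25
tool_pos: [432.7, -294.4, 115.2]
tcp_rot: [-180.0, 0.0, 171.2]
ft_force: [0.2, -0.1, 0.6]
finger_gap: 19.2
grip_force: 89.0
```

>>> play_rows(
  increments=[
    [1, [0, 0, 0], 0],
    [1, [0, 0, 0], 0],
    [1, [0, 0, 0], 0],
    [1, [0, 0, 0], 0],
    [1, [0, 0, 0], 0],
    [1, [0, 0, 0], 0],
    [1, [0, 0, -10], 0],
    [1, [0, 0, -25], 0],
    [1, [0, 0, -35], 0],
    [1, [0, 0, -35], 0],
    [1, [0, 0, -35], 0],
    [1, [0, 0, -10], 0],
  ],
)

```text
time: 17.25
tool_pos: [434.3, -295.7, 272.5]
tcp_rot: [-179.7, 0.5, 171.2]
ft_force: [1.2, -0.7, 1.3]
finger_gap: 85.6
grip_force: 0.0
```

>>> play_rows(
  increments=[
    [1, [0, 0, 0], -0.073],
    [1, [-8, 16, 0], 0],
    [1, [-15, 29, 0], 0],
    [1, [-15, 29, 0], 0],
    [1, [-15, 29, 0], 0],
    [1, [-15, 29, 0], 0],
    [1, [-15, 29, 0], 0],
    [1, [-15, 29, 0], 0],
    [1, [-15, 29, 0], 0],
    [1, [-15, 29, 0], 0],
    [1, [-15, 29, 0], 0],
    [1, [-15, 29, 0], 0],
  ],
)

```text
time: 18.25
tool_pos: [615.3, -0.4, 265.4]
tcp_rot: [-180.0, 0.0, 175.4]
ft_force: [0.8, -0.7, 0.1]
finger_gap: 85.3
grip_force: 0.0
```

>>> play_rows(
  increments=[
    [1, [-4, 9, 0], 0],
    [1, [0, 0, 0], 0],
    [1, [0, 0, 0], 0],
  ],
)

```text
time: 18.5
tool_pos: [619.2, 6.7, 264.8]
tcp_rot: [-180.0, -0.0, 175.4]
ft_force: [-0.3, 0.5, 0.2]
finger_gap: 85.3
grip_force: 0.0
```

```bash
python3 - <<'E'
from h import *
s=sense(); print(s["time"],s["tool_pos"],s["tcp_rot"])
p=snapshot("wrist"); q=snapshot("side"); t=snapshot("top")
f=lambda a,y0,x0,h,w:cv2.resize(a[y0:y0+h,x0:x0+w],(400,300),interpolation=cv2.INTER_CUBIC)
a=np.vstack([np.hstack([cv2.resize(p["color"],(400,300)),f(p["color"],70,180,120,160)]),np.hstack([f(q["color"],260,200,90,120),f(t["color"],170,300,90,120)])])
cv2.imwrite("pics/w5.png",cv2.cvtColor(a,cv2.COLOR_RGB2BGR))
im=p["color"].astype(int); m=(im[...,0]>140)&(im[...,1]<75)&(im[...,2]<75); n,l,st,c=cv2.connectedComponentsWithStats(m.astype(np.uint8))
for i in range(1,n):
  if st[i][4]>100: print(st[i],c[i].round(1),ray(p,c[i],104).round(1))
for k in("clip_tab","clip_bow","press_post"):
    for r in pinpoint(k,p)[:2]: print(k,round(r["p"],2),W(p,r["xyz"]).round(1))
for i in(q,t):
    for r in pinpoint("wedge_grip",i)[:2]: print("wg",round(r["p"],2),W(i,r["xyz"]).round(1))
E
```

```text
18.5 [619.18101057   6.70803597 264.79502503] [-1.79966486e+02 -2.97635221e-02  1.75438716e+02]
[249 161  14  36 469] [255.7 178.6] [627.4   5.2 104. ]
clip_tab 0.84 [627.9   5.2  89.5]
clip_tab 0.7 [784.8   9.    1.7]
clip_bow 0.78 [576.1   9.3  83.6]
clip_bow 0.59 [533.2  18.1  81.6]
wg 0.97 [ 434.7 -297.3  134.1]
wg 0.88 [ 293.5 -307.2   13.1]
wg 0.86 [ 300.2 -306.5   15.4]
wg 0.85 [ 440.  -291.9  130.3]
```

View pics/w5.png

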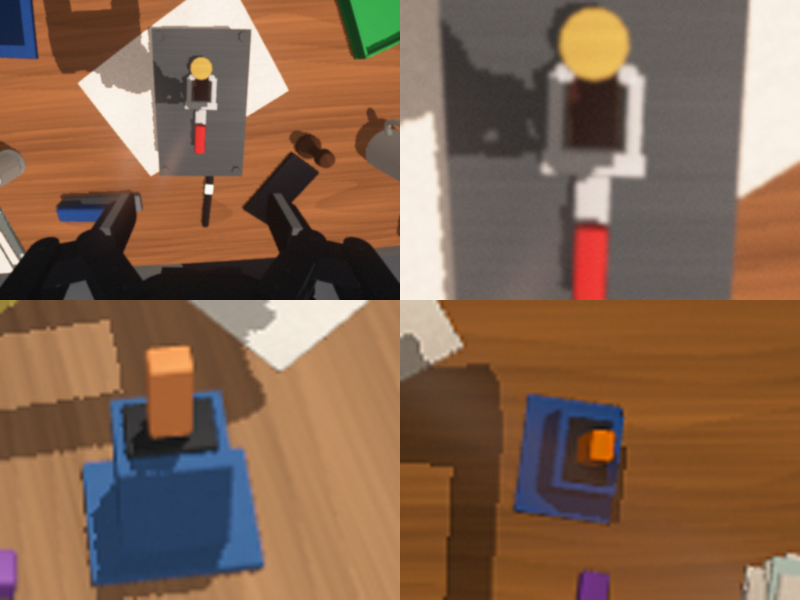

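The wedge hangs in its stand again. The clip's tab is about 93 mm from the post, so it is loosened. Next I grip the tab and ease the clip off along x.

>>> play_rows(
  force=60,
  increments=[
    [1, [-8.3, -0.8, 20], 0],
    [1, [0, 0, 32], 0],
    [1, [0, 0, 35], 0],
    [1, [0, 0, 35], 0],
    [1, [0, 0, 30], 0],
    [1, [0, 0, 18], 0],
    [1, [0, 0, 8], 0],
    [1, [0, 0, 3.5], 0],
    [1, [0, 0, 0], 0],
    [1, [0, 0, 0], 0],
  ],
)

```text
time: 19.73
tool_pos: [628.8, 5.0, 85.2]
tcp_rot: [180.0, 0.2, 175.4]
ft_force: [0.3, 0.3, 0.2]
finger_gap: 85.4
grip_force: 0.0
```

>>> play_rows(
  increments=[
    [-1, [0, 0, 0], 0],
    [-1, [0, 0, 0], 0],
    [-1, [0, 0, 0], 0],
    [-1, [0, 0, 0], 0],
    [-1, [0, 0, 0], 0],
    [-1, [0, 0, 0], 0],
    [-1, [0, 0, 0], 0],
    [-1, [0, 0, 0], 0],
    [-1, [0, 0, 0], 0],
  ],
)

```text
time: 20.48
tool_pos: [627.8, 5.2, 83.6]
tcp_rot: [180.0, 0.0, 175.4]
ft_force: [-0.4, -0.7, 3.2]
finger_gap: 12.8
grip_force: 58.9
```

>>> play_rows(
  increments=[
    [-1, [-2, 0, 0], 0],
    [-1, [-2, 0, 0], 0],
    [-1, [-3, 0, 0], 0],
    [-1, [-3, 0, 0], 0],
    [-1, [-3, 0, 0], 0],
    [-1, [-3, 0, 0], 0],
    [-1, [-3, 0, 0], 0],
    [-1, [-3, 0, 0], 0],
    [-1, [-2, 0, 0], 0],
    [-1, [0, 0, 0], 0],
    [-1, [0, 0, 0], 0],
  ],
)

```text
time: 21.4
tool_pos: [652.3, 3.2, 83.6]
tcp_rot: [-180.0, 0.1, 175.4]
ft_force: [1.5, -1.2, 5.6]
finger_gap: 12.7
grip_force: 59.2
```

```bash
python3 - <<'E'
from h import *
s=sense(); print(s["time"],s["tool_pos"],s["ft_force"],s["finger_gap"])
p=snapshot("side"); t=snapshot("top"); save(p,"s6")
for i in(p,t):
  for k in("clip_bow","clip_tab","tray_in"):
    for r in pinpoint(k,i)[:2]: print(k,round(r["p"],2),W(i,r["xyz"]).round(1))
m=regions_of("tray_in",t)[0]["mask"] if 0 else (t["color"][...,1].astype(int)>t["color"][...,0].astype(int)+50)
m=m&(np.arange(512)[None]<220); v,u=np.nonzero(m)
r=cv2.boxPoints(cv2.minAreaRect(np.stack([u,v],1).astype(np.float32))); C=np.array([ray(t,c,30)[:2] for c in r]); print(C.round(),C.mean(0))
E
```

```text
21.4 [652.27884372   3.20885229  83.60194758] [ 1.45022834 -1.17570662  5.59961357] 12.70273005641239
clip_bow 0.66 [601.    7.6  84.7]
clip_bow 0.63 [352.4 -71.3  10.4]
clip_tab 0.79 [650.7   3.9  92.1]
clip_tab 0.71 [389.3 -43.2  15.2]
clip_bow 0.63 [652.6   6.8  91.4]
clip_bow 0.51 [603.5  12.   84.2]
clip_tab 0.55 [649.4   6.3  90.3]
clip_tab 0.52 [390.9 -34.9  15.6]
tray_in 0.91 [413.9 308.5   9.5]
[[482. 425.]
 [540. 274.]
 [343. 194.]
 [286. 342.]] [412.80564896 308.75834838]
```

The clip is clear, with the tab about 117 mm from the post. Next I lift it, turn it to the tray's axis (about 23°) and carry it over.

>>> play_rows(
  increments=[
    [-1, [0, 0, -5], 0],
    [-1, [0, 0, -12], 0],
    [-1, [0, 0, -25], 0],
    [-1, [0, 0, -30], 0],
    [-1, [0, 0, -25], 0],
    [-1, [0, 0, -15], 0],
    [-1, [0, 0, -8], -0.12],
    [-1, [0, 0, 0], -0.12],
    [-1, [0, 0, 0], -0.12],
    [-1, [0, 0, 0], -0.12],
    [-1, [2.8, 15.6, 0], 0],
    [-1, [5.7, 31.2, 0], 0],
  ],
)

```text
time: 22.8
tool_pos: [625.7, 40.9, 203.3]
tcp_rot: [-179.9, -0.0, -157.3]
ft_force: [-0.1, 1.6, -0.9]
finger_gap: 12.7
grip_force: 58.7
```

>>> play_rows(
  increments=[
    [-1, [5.7, 31.2, 0], 0],
    [-1, [5.7, 31.2, 0], 0],
    [-1, [5.7, 31.2, 0], 0],
    [-1, [5.7, 31.2, 0], 0],
    [-1, [5.7, 31.2, 0], 0],
    [-1, [5.7, 31.2, 0], 0],
    [-1, [5.7, 31.2, 0], 0],
    [-1, [5.7, 31.2, 0], 0],
    [-1, [5.7, 31.2, 0], 0],
    [-1, [5.7, 31.2, 0], 0],
    [-1, [2.8, 15.6, 0], 0],
    [-1, [0, 0, 0], 0],
  ],
)

```text
time: 23.8
tool_pos: [440.5, 324.3, 203.6]
tcp_rot: [179.9, -0.1, -156.9]
ft_force: [0.0, -0.1, -1.4]
finger_gap: 12.9
grip_force: 58.7
```

```bash
python3 - <<'E'
from h import *
s=sense(); print(s["time"],s["tool_pos"],s["tcp_rot"],s["ft_force"],s["finger_gap"])
p=snapshot("wrist"); q=snapshot("side")
a=np.hstack([cv2.resize(p["color"],(400,300)),cv2.resize(q["color"][90:210,130:290],(400,300),interpolation=cv2.INTER_CUBIC)])
cv2.imwrite("pics/w6.png",cv2.cvtColor(a,cv2.COLOR_RGB2BGR))
for k in("clip_bow","clip_tab"):
    for r in pinpoint(k,q)[:2]: print(k,round(r["p"],2),W(q,r["xyz"]).round(1))
E
```

```text
23.8 [440.52340467 324.31591542 203.60127168] [ 1.79931891e+02 -5.32054572e-02 -1.56919940e+02] [ 0.00304658 -0.07628103 -1.42069925] 12.902165144751649
clip_bow 0.6 [392.2 305.1 203.2]
clip_tab 0.66 [442.4 323.4 211.3]
clip_tab 0.6 [387.5 -42.3  15.6]
```

View pics/w6.png

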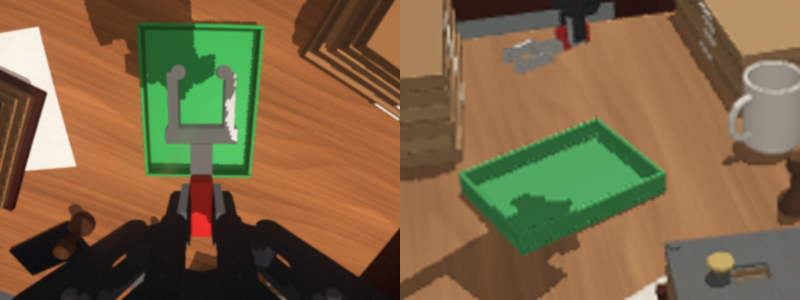

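The clip is held level over the tray and lined up with it. I lower it.

>>> play_rows(
  increments=[
    [-1, [0, 0, 15], 0],
    [-1, [0, 0, 30], 0],
    [-1, [0, 0, 35], 0],
    [-1, [0, 0, 35], 0],
    [-1, [0, 0, 30], 0],
    [-1, [0, 0, 20], 0],
    [-1, [0, 0, 12], 0],
    [-1, [0, 0, 6], 0],
    [-1, [0, 0, 4], 0],
    [-1, [0, 0, 2], 0],
    [-1, [0, 0, 0], 0],
    [-1, [0, 0, 0], 0],
  ],
)

```text
time: 25.0
tool_pos: [444.1, 322.3, 15.8]
tcp_rot: [180.0, 0.1, -157.1]
ft_force: [-0.2, 0.8, -0.7]
finger_gap: 12.5
grip_force: 58.7
```

>>> play_rows(
  increments=[
    [-1, [0, 0, 1.5], 0],
    [-1, [0, 0, 1], 0],
    [-1, [0, 0, 0], 0],
    [-1, [0, 0, 0], 0],
  ],
)

```text
time: 25.33
tool_pos: [443.1, 321.8, 12.0]
tcp_rot: [180.0, 0.0, -157.1]
ft_force: [0.2, -0.1, -1.9]
finger_gap: 12.8
grip_force: 58.7
```

>>> play_rows(
  increments=[
    [-1, [0, 0, 1], 0],
    [-1, [0, 0, 0.5], 0],
    [-1, [0, 0, 0], 0],
    [-1, [0, 0, 0], 0],
  ],
)

```text
time: 25.67
tool_pos: [443.3, 321.9, 10.6]
tcp_rot: [180.0, 0.0, -157.1]
ft_force: [-0.2, 0.4, 2.4]
finger_gap: 12.8
grip_force: 59.2
```

>>> play_rows(
  increments=[
    [-1, [0, 0, 0.7], 0],
    [-1, [0, 0, 0], 0],
    [-1, [0, 0, 0], 0],
  ],
)

```text
time: 25.92
tool_pos: [443.6, 322.1, 10.5]
tcp_rot: [180.0, 0.1, -157.1]
ft_force: [-2.0, 0.2, 7.4]
finger_gap: 13.0
grip_force: 59.9
```

>>> play_rows(
  increments=[
    [0.3, [0, 0, -0.7], 0],
    [0.3, [0, 0, 0], 0],
    [0.3, [0, 0, 0], 0],
    [0.3, [0, 0, 0], 0],
    [0.3, [0, 0, 0], 0],
    [0.3, [0, 0, 0], 0],
    [0.3, [0, 0, -10], 0],
    [0.3, [0, 0, -25], 0],
    [0.3, [0, 0, -40], 0],
    [0.3, [0, 0, -40], 0],
    [0.3, [0, 0, -40], 0],
    [0.3, [0, 0, -20], 0],
  ],
)

```text
time: 26.92
tool_pos: [444.9, 322.9, 192.2]
tcp_rot: [179.9, 0.4, -157.1]
ft_force: [0.4, -0.0, 1.3]
finger_gap: 55.7
grip_force: 0.0
```

>>> play_rows(
  increments=[
    [0.3, [0, 0, 0], 0],
    [0.3, [0, 0, 0], 0],
  ],
)

```text
time: 27.08
tool_pos: [444.2, 322.4, 188.1]
tcp_rot: [180.0, 0.3, -157.1]
ft_force: [-0.3, -0.5, -1.1]
finger_gap: 55.6
grip_force: 0.0
```

```bash
python3 - <<'E'
from h import *
s=sense(); print(s["time"],s["tool_pos"],s["ft_force"],s["finger_gap"])
p=snapshot("wrist"); q=snapshot("side")
a=np.hstack([cv2.resize(p["color"],(400,300)),cv2.resize(q["color"],(400,300))])
cv2.imwrite("pics/w7.png",cv2.cvtColor(a,cv2.COLOR_RGB2BGR))
for i in(p,q):
  for k in("clip_bow","clip_tab","wedge_grip","stamp","mug","phone","marker","stapler","glue"):
    for r in pinpoint(k,i)[:2]: print(k,round(r["p"],2),W(i,r["xyz"]).round(1))
E
```

```text
27.0833 [444.19683097 322.40510744 188.06431879] [-0.2582443  -0.53420732 -1.08786729] 55.64615967404063
clip_bow 0.56 [396.  303.   11.3]
clip_tab 0.76 [443.3 326.4  15.6]
mug 0.62 [703.9 357.5  -1.7]
phone 0.72 [777.4 152.1   4.5]
clip_bow 0.57 [351.7 -73.5  10.1]
clip_bow 0.52 [396.8 301.5  10. ]
clip_tab 0.57 [389.9 -41.3  12.8]
wedge_grip 0.86 [ 292.9 -311.7   17.5]
stamp 0.78 [688.1 195.7  -2.3]
stamp 0.73 [373.5 294.8   1.4]
mug 0.76 [702.6 357.3  -1.2]
mug 0.56 [373.4 297.5   3.2]
phone 0.62 [7.704e+02 1.514e+02 7.000e-01]
marker 0.81 [778.    5.7   4.7]
stapler 0.68 [ 775.8 -206.1    1.8]
glue 0.69 [ 6.725e+02 -3.722e+02 -5.000e-01]
```

View pics/w7.png

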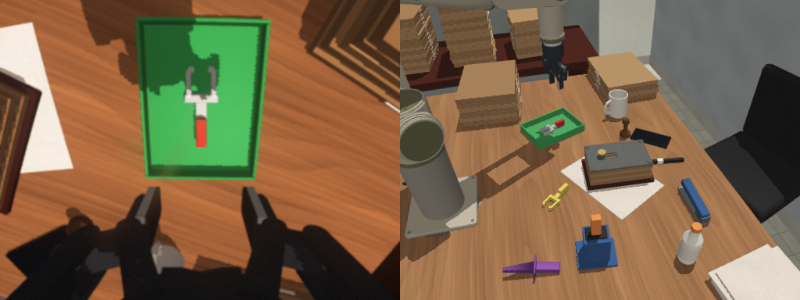

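The clip lies flat in the green tray (left view, about (202,105)), the wedge is in its blue stand (right view, about (596,235)), and everything else is where it was.

```bash
python3 -c "
from bench import *
print(hand_in())"
```

```text
the job is handed in; nothing more can be done
None
```

The job is handed in at about 27 s of the 64 s allowed: the wedge forced the clip past the post and is back in its blue stand, the clip lies flat in the green tray, and nothing else appears to have moved.

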